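# Wedge the pressing board just off its bed and hold it

## Task

Ease the hinged pressing board off its bed so that the strips under it can be drawn out: lay the wooden wedge in the guide channel of the press, nose first towards the board, slide it under the steel keeper and on under the board's front edge until that edge has risen about 4 mm off its resting height. Raise the board with the wedge alone, without touching it with the robot, leave the brass weight on the board and the other things on the table where they are, and finish while still gripping the wedge with the board resting on it.

Things in the scene. Friction and masses are not known exactly. Their poses are not given: they have to be found in the camera images.
- wedge: loose wooden wedge, 160 mm long, 36 mm wide, about 130 g, flat on the table at first. Origin on its underside, under the middle of the upright grip block at its thick end; +x runs to the thin nose, 145 mm ahead; the back is 15 mm behind. The sloping top is 26 mm high where it starts, 15 mm ahead of the origin, and falls evenly to 3 mm at the nose
- wedge_nose (a point): middle of the lower edge of the wedge's nose, 145 mm ahead of its origin along x
- wedge_grip (a point): point in the wedge's upright grip block, 40 mm above the wedge's origin. The block is 30 mm along the wedge's x, 24 mm across its y (pinch it across y) and 60 mm high from the underside up; the 36 mm wide wedge starts at the block's front face
- press_bed: wooden press bed, fixed, lying on the table. Origin at table height under the front edge of the pressing board; +x is the way the wedge is pushed. The bed is 8 mm thick: the channel floor, on which the wedge slides, is at z = 8 mm, is 75 mm wide and runs from x = -210 mm on under the board; y = 0 is the channel's middle
- channel_mouth (a point): middle of the channel floor at the mouth, x = -130 mm in the bed's frame: two guide rails, 12 mm high above the floor and 41 mm apart inside, run from x = -110 to -5 mm; splayed lead-in pieces from x = -133 to -110 mm widen the mouth to about 60 mm inside
- keeper (a point): middle of the channel floor below the steel keeper, at x = -25 mm in the bed's frame. The keeper bridges the channel from x = -35 to -15 mm, 59 mm wide; its underside is 30 mm above the floor, its top 38 mm (screw heads 39.5 mm)
- board_edge (a point): underside of the board's front edge, in the middle: 18 mm above the table (10 mm above the channel floor) at rest, rising with the board. A steel bar of 6 mm radius, lowest at x = 6 mm in the bed's frame: the wedge begins to lift it when its nose is about 46 mm past the bed's origin; every 10 mm more lifts it about 1.8 mm
- board (a joint): hinge of the plywood pressing board (166 mm wide), at its far end, 164 mm behind the front edge; 0 at rest, growing as the front edge rises, 0.0061 rad per mm. With its weight the board presses on the wedge with about 4 to 6 N
- brass_weight: square brass weight with a knob, 50x50x42 mm, loose on the middle of the board; origin at its underside
- wax: bystander: cake of beeswax, 38x52x18 mm; origin at its underside
- reel: bystander: upright wooden thread reel, 35 mm across, 44 mm high; origin at its underside
- clip_a: bystander: black fold-back clip, 74x32x24 mm
- clip_b: bystander: smaller black fold-back clip, 60x26x19 mm
- scale: bystander: flat grey scale bar, 30x114x7 mm; origin at its underside
There are look-alikes about, which are no part of the job. Leave any pink or red look-alike of the brass_weight alone.

How it is judged:
By the outcome, as a careful person would: the job done as asked, in the order asked, and still so for the second after the job is handed in, while the arm keeps its last pose, push and grip.
It also fails if it takes over 38 s, if anything falls off the work surface, if the arm or the gripper's body presses on something with over 40 N, if the wrist force passes 120 N, or if a joint passes its speed limit or range.

## Robot

A 7-joint arm with a two-finger parallel gripper is mounted at the origin on a cart in front of the work surface, level with it; the furniture and walls round the work are solid. World frame = base frame: x ahead of the robot, y to its left, z up, the work surface at z = 0. Lengths are in m, angles in degrees, forces in N, time in s.
With the tool pointing down it reaches from about 0.425 to 0.875 m from the base axis. Payload 4.7 kg.
Tool frame: the origin (TCP) lies on the centre line of the jaws, within the pads' length; the fingertips stand 17 mm ahead of it and the grasp point (between the pads) lies 2 mm behind it; z points along the fingers, y is the direction in which the jaws open and shut (so a half turn about z gives the same grasp; the last joint's range is limited). The gripper opens to 85 mm and grips with 20 to 120 N. Pads are 22 mm wide; open, the fingers measure 114 mm over their backs; the gripper's body (76 mm by 85 mm) begins 54 mm behind the grasp point. The pads swing forward as they close: fully open they stand 13 mm farther back than shut.
Start: joints at [67.271, 18.392, -4.016, 83.108, 1.295, 78.541, -3.26], TCP at [0.26, -0.596, 0.248] pointing down, gripper open.
Joint ranges: [-163.93, 163.93], [-17.29, 119.83], [-79.2, 71.16], [3.27, 140.29], [-89.18, 269.18], [5.43, 117.66], [-154.24, 154.24]. Speed limits (degrees/s): [147.25, 147.25, 180, 180, 180, 180, 180].

## Interface

Orientations are given as a 3x3 rotation matrix whose columns are the frame's x, y, z axes.
In Python, from rig import robot gives the robot as it stands.
- The arm moves only by the tool play_rows, never from a script. Its arguments are lists of equal length, an entry for each row: "offset": the shift along the tool's x, y, z in units of 0.2 m (1.0 is 0.2 m), a list of three; "twist": the turn, a rotation vector about the tool's x, y, z in units of 1.5 rad (1.0 is 1.5 rad), a list of three; "claw": the closure, from 0 (fully open) to 1 (shut). In form: {"offset": [[dx, dy, dz], ...], "twist": [[ax, ay, az], ...], "claw": [claw, ...]}. A call has 1 to 10 rows; each row is the pose to reach, as a shift and turn from the pose commanded when the call began, along the tool's axes at that moment; what a row does not reach only later rows make up. A row lasts 1/12 s, in which the tool goes at most 41.7 mm and 7.16 degrees, less where a joint would pass 70% of its speed; a pose out of reach is approached as far as the arm can. A call with a number of a shift or a turn outside -1 to 1 is refused whole. A call with a gripper value outside its range is refused whole. The fingers move at their own pace and stop on an object; the grip force is fixed at half the most. Time passes only in rows, so rows that repeat a pose let the fingers close. It gives the time, the measured TCP pose, the force and the opening at its end, in the units of the state.
- robot.get_obs(): the state, without advancing time (a new reading comes with each control period).
- robot.get_image(name): name is "scene" or "top" or "wrist"; returns (picture, depth): 480x640x3 uint8, red, green, blue; 480x640 float32, m along the optical axis (not along the pixel's ray), 0 where there is no reading.
- robot.calibration(name): a dict with "fx", "fy", "cx", "cy" (pixels), "position" and "rotation" of the camera in the world. Camera axes: x right, y up, looking along -z (the intrinsics and any distortion apply to the point x, -y, -z); pixel columns grow to the right and rows downward; lengths in m; the calibration is good to about 2 mm. The wrist camera is an equidistant fisheye: a pixel r from the principal point sees the ray r / f radians off the axis. A picture is of the moment at which its call begins: read the wrist's pose just before it. calibration takes no time and is no camera call; for the wrist camera it gives the pose at the moment of the call.
- robot.finish_job(): hands the job in, once; it reports no verdict.
The state is a dict: "time_s": time; "joints": joint angles; "qd": joint speeds; "tau": joint torques, N m; "ee_pos": TCP position; "tcp_rot": TCP orientation; "wrist_force": force on the tool from outside, world axes, zero at the start; "ft_torque": the same for the moment, N m; "gripper_width": finger opening in m.
Only numpy, scipy, OpenCV 4.12 (cv2) and the standard library are available. Lean on these libraries where they do the work, as an engineer would, in place of code of your own. Each camera call takes 0.05 s, during which the arm holds its last target. There are 200 camera calls.

## Working session

There is one attempt and no reset: what is moved stays moved. The work goes in short steps, Python scripts to look and compute and a tool call to move; the robot and the scene stay as the last step left them, time stands still between calls to the robot, and variables do not carry over. Pictures are saved under pics/ and viewed, about 8 in all and at most 12, crops included, and the job is handed in when it is done.

Besides the shell and the picture viewer there is one more tool, called after "Request:" as name(argument=value, ...) on one line, values as JSON. play_rows: Moves the arm, as the interface text tells. Its arguments: {"type":"object","properties":{"offset":{"type":"array"},"twist":{"type":"array"},"claw":{"type":"array"}},"required":["offset","twist","claw"]}

```bash
mkdir -p pics; ls
python3 - <<'E'
from rig import robot
import cv2,numpy as np
o=robot.get_obs();print(o)
for n in("scene","top"):
    im,d=robot.get_image(n);cv2.imwrite(f"pics/{n}0.png",im[:,:,::-1]);np.savez(f"{n}0.npz",im=im,d=d)
    print(n,robot.calibration(n),(d>0).mean())
E
```

```text
pics
{'time_s': 0.0, 'joints': array([67.27213131, 18.44039038, -4.01625254, 83.17670178,  1.29410222,
       78.54293152, -3.25998573]), 'qd': array([-0.03215664,  0.01538607,  0.02926379, -0.0951565 , -0.0632405 ,
       -0.10569812,  0.09351137]), 'tau': array([ 6.35953875e-04, -4.93591762e+01, -3.81745733e-01, -3.14336228e+01,
        1.30279144e-02,  1.13678322e-02, -5.24590035e-06]), 'ee_pos': array([ 0.25931233, -0.5954535 ,  0.24719274]), 'tcp_rot': array([[ 9.16794137e-01,  3.99359161e-01, -8.77990231e-04],
       [ 3.99360117e-01, -9.16792367e-01,  1.80341274e-03],
       [-8.47253452e-05, -2.00399251e-03, -9.99997988e-01]]), 'wrist_force': array([ 0.02289619, -0.31369081, -0.12871816]), 'ft_torque': array([0.02030074, 0.0364081 , 0.04139377]), 'gripper_width': 0.08578552131560362}
scene {'fx': 585.5287075773243, 'fy': 585.5287075773243, 'cx': 327.0639025743763, 'cy': 239.3744489507568, 'position': array([-0.59460278,  0.51869771,  1.01293945]), 'rotation': array([[-0.42708756,  0.53838475, -0.72645583],
       [-0.90408061, -0.24065466,  0.35316226],
       [ 0.01531219,  0.80760584,  0.58952383]])} 0.8867805989583334
top {'fx': 622.0591778714833, 'fy': 622.0591778714833, 'cx': 319.7670135448869, 'cy': 240.91197513441892, 'position': array([ 0.38926557, -0.07955881,  1.67045583]), 'rotation': array([[-0.00953085,  0.99468151, -0.10255659],
       [-0.99994832, -0.00911772,  0.00449632],
       [ 0.00353733,  0.10259414,  0.99471701]])} 0.9960091145833333
```

View pics/top0.png

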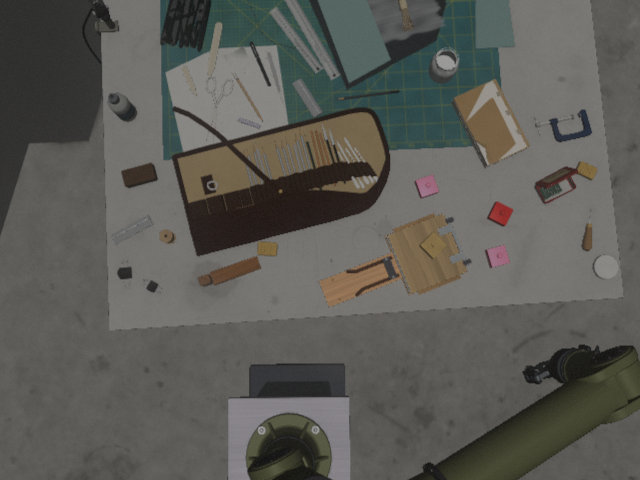

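View pics/scene0.png

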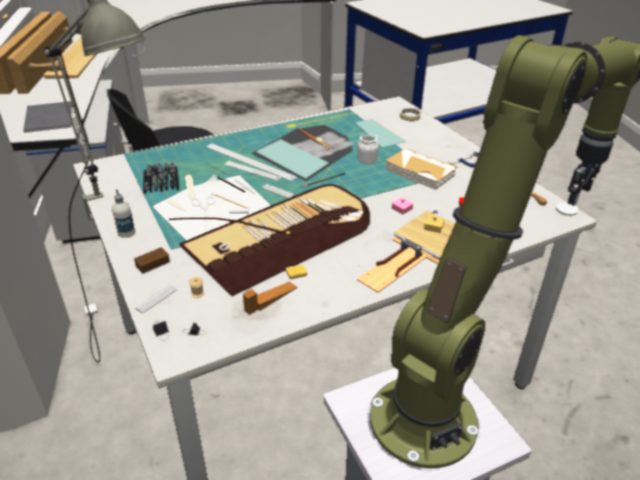

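The top view shows the wedge with its grip block at about (207,280) and its nose at about (260,264). The channel starts at about (338,290), the keeper is at about (390,268), and the board with the weight is at about (430,250). I'll enlarge that area to get exact pixels.

```bash
cat > h.py <<'E'
import numpy as np,cv2
from rig import robot
def ray(c,uv,z):
    "pinhole pixel(s) -> world points on plane z"
    uv=np.atleast_2d(np.array(uv,float))
    d=np.c_[(uv[:,0]-c['cx'])/c['fx'],-(uv[:,1]-c['cy'])/c['fy'],-np.ones(len(uv))]@c['rotation'].T
    return c['position']+d*((z-c['position'][2])/d[:,2])[:,None]
E
python3 - <<'E'
from h import *
f=np.load('top0.npz');im=f['im'];c=robot.calibration('top')
a=cv2.resize(im[205:315,185:480],None,fx=2.7,fy=2.7,interpolation=cv2.INTER_CUBIC)
a=np.clip(a*1.5,0,255).astype(np.uint8)
cv2.imwrite('pics/crop1.png',a[:,:,::-1])
d=f['d'];v,u=np.mgrid[0:480,0:640]
P=np.stack([(u-c['cx'])/c['fx']*d,-(v-c['cy'])/c['fy']*d,-d],-1)@c['rotation'].T+c['position']
np.save('P.npy',P)
for p in [(207,280),(205,281),(240,270),(258,265),(333,290),(410,255),(425,280),(300,290),(281,300)]:print(p,P[p[1],p[0]].round(4))
E
```

```text
(207, 280) [0.4568 0.2072 0.0509]
(205, 281) [0.4539 0.2108 0.0594]
(240, 270) [0.4841 0.1261 0.0139]
(258, 265) [0.4973 0.0786 0.0097]
(333, 290) [ 0.4289 -0.1212  0.0041]
(410, 255) [ 0.5187 -0.3253  0.0309]
(425, 280) [ 0.4521 -0.3627  0.0339]
(300, 290) [ 0.4296 -0.0332  0.0091]
(281, 300) [0.4037 0.0179 0.0015]
```

View pics/crop1.png

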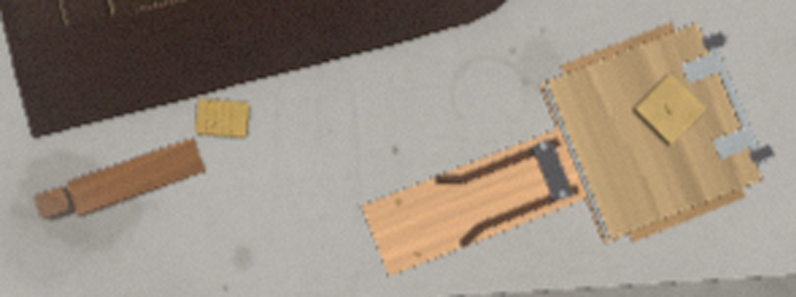

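Run:
```python
from h import *
c=robot.calibration('top')
px=lambda L:[(185+u/2.7,205+v/2.7) for u,v in L]
print('bed start corners z8',ray(c,px([(362,207),(388,274)]),.008).round(4))
P=np.load('P.npy')
e=ray(c,px([(543,87),(607,240)]),.030);print('board front corners',e.round(4))
print('keeper mid', ray(c,px([(553,170)]),.046).round(4))
print('weight',ray(c,px([(670,109)]),.06).round(4))
print('grip top c',ray(c,px([(53,203)]),.06).round(4),'nose',ray(c,px([(195,140),(205,170)]),.003).round(4))
b=ray(c,px([(362,207),(388,274)]),.008)
m=b.mean(0);k=ray(c,px([(553,170)]),.046)[0];d=(k-m)[:2];L=np.hypot(*d);d/=L
print('dist start->keeper (185)',L,'dir',d,np.degrees(np.arctan2(d[1],d[0])))
```

```text
bed start corners z8 [[ 0.4514 -0.0842  0.008 ]
 [ 0.3853 -0.1092  0.008 ]]
board front corners [[ 0.5666 -0.2631  0.03  ]
 [ 0.4162 -0.3224  0.03  ]]
keeper mid [[ 0.484  -0.2694  0.046 ]]
weight [[ 0.5409 -0.3818  0.06  ]]
grip top c [[0.456  0.2117 0.06  ]] nose [[0.5197 0.0813 0.003 ]
 [0.4897 0.0714 0.003 ]]
dist start->keeper (185) 0.18475979493968825 dir [ 0.35542548 -0.93470462] -69.18047641532374
```

```bash
cat >> h.py <<'E'
from scipy.spatial.transform import Rotation as Ro
D=np.array
def go(p,yaw,o=None):
    "offset/twist units from the present pose to tool-down pose at p with tool x at yaw(deg)"
    o=o or robot.get_obs();R=o['tcp_rot'];a=np.radians(yaw)
    T=np.array([[np.cos(a),np.sin(a),0],[np.sin(a),-np.cos(a),0],[0,0,-1]])
    print('off',(R.T@(np.array(p)-o['ee_pos'])/.2).round(4),'tw',(Ro.from_matrix(R.T@T).as_rotvec()/1.5).round(4))
E
python3 - <<'E'
from h import *
go([.42,-.45,.25],45);go([.5,-.25,.25],60)
E
```

```text
off [ 1.027  -0.3463 -0.0128] tw [-1.200e-03 -1.000e-04 -2.497e-01]
off [ 1.7931 -1.1033 -0.0116] tw [-1.100e-03 -3.000e-04 -4.242e-01]
```

Request:
play_rows(offset=[[0.2, -0.07, 0], [0.4, -0.14, 0], [0.6, -0.21, 0], [0.8, -0.28, 0], [1, -0.35, 0], [1, -0.5, 0], [1, -0.7, 0]], twist=[[0, 0, -0.06], [0, 0, -0.12], [0, 0, -0.18], [0, 0, -0.24], [0, 0, -0.3], [0, 0, -0.35], [0, 0, -0.4]], claw=[0, 0, 0, 0, 0, 0, 0])

```text
time_s: 0.68
ee_pos: [0.3898, -0.3852, 0.2469]
tcp_rot: [[0.524, 0.852, 0.0], [0.852, -0.524, 0.002], [0.002, -0.001, -1.0]]
wrist_force: [-0.7, -0.2, 0.7]
gripper_width: 0.0857
```

Run:
```python
from h import *
o=robot.get_obs();print(o['time_s'],o['ee_pos'],o['joints'].round(1))
go([.5,-.25,.25],75,o);go([.5,-.1,.25],90,o)
```

```text
0.6833 [ 0.38982006 -0.38520554  0.24694927] [ 56.7   6.8 -15.9  97.4   1.8  76.1   8.8]
off [ 0.8644  0.1154 -0.0139] tw [-0.0002 -0.0012 -0.1928]
off [ 1.5034 -0.2773 -0.0125] tw [-1.000e-04 -1.200e-03 -3.674e-01]
```

Request:
play_rows(offset=[[0.2, 0.03, 0], [0.4, 0.06, 0], [0.6, 0.1, 0], [0.75, 0.1, 0], [0.87, 0.1, 0], [1, 0.1, 0], [1, 0, 0], [1, 0, 0]], twist=[[0, 0, -0.05], [0, 0, -0.1], [0, 0, -0.15], [0, 0, -0.2], [0, 0, -0.25], [0, 0, -0.3], [0, 0, -0.35], [0, 0, -0.38]], claw=[0, 0, 0, 0, 0, 0, 0, 0])

```text
time_s: 1.35
ee_pos: [0.4925, -0.2143, 0.2477]
tcp_rot: [[-0.019, 1.0, -0.003], [1.0, 0.019, 0.002], [0.002, -0.003, -1.0]]
wrist_force: [1.0, -0.9, -0.3]
gripper_width: 0.0856
```

Run:
```python
from h import *
o=robot.get_obs();print(o['time_s'],o['ee_pos'],o['joints'].round(1))
c=robot.calibration('wrist');im,d=robot.get_image('wrist');print(c)
np.savez('w1.npz',im=im,d=d,**c)
cv2.imwrite('pics/w1.png',im[:,:,::-1])
go([.5,-.0,.25],95,o);go([.48,.15,.25],110,o)
```

```text
1.35 [ 0.49248513 -0.21430832  0.2476813 ] [ 46.    6.3 -27.   98.3   2.9  76.3  19.5]
{'fx': 371.64829954431775, 'fy': 371.64829954431775, 'cx': 311.34287422953355, 'cy': 233.97296223125147, 'position': array([ 0.49132725, -0.13774489,  0.37358258]), 'rotation': array([[ 0.99982219, -0.01858781, -0.00317514],
       [ 0.01868941,  0.95438435,  0.29799534],
       [-0.00250877, -0.2980017 ,  0.95456204]])}
off [ 1.0707  0.0578 -0.0099] tw [-0.0016 -0.0012 -0.0456]
off [ 1.8224 -0.0281 -0.0084] tw [-0.0015 -0.0014 -0.2201]
```

View pics/w1.png

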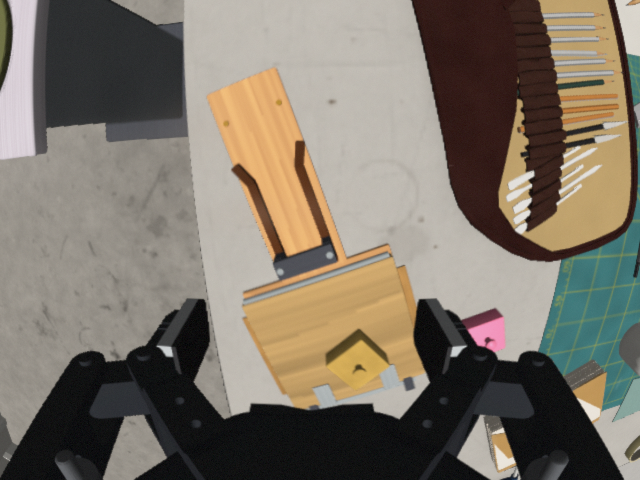

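The wrist view shows the bed's start corners at (208,95) and (276,69), the rails between them, the keeper at about (305,258), and the board and brass weight below. I'll fit the bed's side edges on its z = 8 mm plane.

```bash
cat >> h.py <<'E'
def wray(c,uv,z):
    "fisheye pixel(s) -> world points on plane z"
    uv=np.atleast_2d(np.array(uv,float));x=(uv[:,0]-c['cx'])/c['fx'];y=(uv[:,1]-c['cy'])/c['fy']
    t=np.hypot(x,y);s=np.sinc(t/np.pi)
    d=np.c_[x*s,-y*s,-np.cos(t)]@c['rotation'].T
    return c['position']+d*((z-c['position'][2])/d[:,2])[:,None]
E
python3 - <<'E'
from h import *
c=dict(np.load('w1.npz'));im=c['im'];hsv=cv2.cvtColor(im,cv2.COLOR_RGB2HSV)
m=((hsv[...,1]>60)&(hsv[...,2]>120)).astype(np.uint8)
L=[];R=[]
for v in range(100,235):
    u=np.flatnonzero(m[v,180:360])+180
    if len(u): L.append((u[0]-.5,v));R.append((u[-1]+.5,v))
def fit(p):
    p=wray(c,p,.008)[:,:2];x0=p[:,1]
    for _ in range(3):
        k=np.polyfit(p[:,1],p[:,0],1);r=p[:,0]-np.polyval(k,p[:,1]);p=p[abs(r)<max(2*r.std(),5e-4)]
    return k,r.std(),len(p)
l=fit(L);r=fit(R);print(l,r)
k=(l[0]+r[0])/2;yaw=np.degrees(np.arctan2(-1,-k[0]));print('yaw',yaw,'width',(r[0][1]-l[0][1]+(r[0][0]-l[0][0])*-.15)*np.cos(np.radians(90+yaw)))
d=D([np.cos(np.radians(yaw)),np.sin(np.radians(yaw))])
s=wray(c,[(208,95),(276,69)],.008)[:,:2].mean(0);ke=wray(c,[(273,262),(329,237),(281,280),(337,257)],.046)
print('start',s,'keeper corners',ke.round(4),ke.mean(0))
y=-.19;p=D([np.polyval(k,y),y])   # point on axis
f=lambda q:(q-p)@d
print('axis pt',p,'start s',f(s),'keeper s',f(ke[:,:2].mean(0)),'lat of keeper',(ke[:,:2].mean(0)-p)@D([-d[1],d[0]]))
O1=p+d*(f(s)+.21);O2=p+d*(f(ke[:,:2].mean(0))+.025);print('origin',O1,O2)
print('rail tips/bends lat z20',[(wray(c,q,.02)[0,:2]-p)@D([-d[1],d[0]]) for q in [(249,183),(272,253),(300,168),(320,238)]])
E
```

```text
(array([-0.38742072,  0.34216713]), np.float64(0.00030319738886639265), 125) (array([-0.38741159,  0.42260436]), np.float64(0.00028975051647984036), 129)
yaw -68.82282727763001 width 0.07500385308692877
start [ 0.42153943 -0.09794716] keeper corners [[ 0.4565 -0.2686  0.046 ]
 [ 0.5088 -0.2426  0.046 ]
 [ 0.4639 -0.2873  0.046 ]
 [ 0.5171 -0.2623  0.046 ]] [ 0.48657007 -0.2652095   0.046     ]
axis pt [ 0.45599482 -0.19      ] start s -0.09828342433562486 keeper s 0.08117584246485986 lat of keeper 0.0013407707531310625
origin [ 0.49635278 -0.29417211] [ 0.49435117 -0.28900555]
rail tips/bends lat z20 [np.float64(-0.02598431835859412), np.float64(-0.031548582985910546), np.float64(0.025548581664032944), np.float64(0.01972783810067589)]
```

Request:
play_rows(offset=[[0.2, 0, 0], [0.4, 0, 0], [0.6, 0, 0], [0.8, 0, 0], [1, 0, 0], [1, 0, 0]], twist=[[0, 0, -0.04], [0, 0, -0.08], [0, 0, -0.12], [0, 0, -0.16], [0, 0, -0.2], [0, 0, -0.22]], claw=[0, 0, 0, 0, 0, 0])

```text
time_s: 1.9
ee_pos: [0.491, -0.0088, 0.2488]
tcp_rot: [[-0.346, 0.938, 0.001], [0.938, 0.346, 0.003], [0.003, 0.002, -1.0]]
wrist_force: [0.1, 0.6, 0.9]
gripper_width: 0.0855
```

Run:
```python
from h import *
o=robot.get_obs();print(o['time_s'],o['ee_pos'],o['joints'].round(1))
go([.456,.18,.2],110,o)
```

```text
1.9 [ 0.49099382 -0.00876263  0.24878557] [ 35.9   0.3 -37.7 103.9   0.   75.8  18.5]
off [0.9454 0.1618 0.2468] tw [ 0.0014 -0.0018  0.0028]
```

Request:
play_rows(offset=[[0.2, 0.03, 0.03], [0.4, 0.06, 0.06], [0.6, 0.1, 0.1], [0.8, 0.13, 0.15], [0.94, 0.16, 0.2], [0.94, 0.16, 0.2], [0.94, 0.16, 0.2]], twist=[[0, 0, 0], [0, 0, 0], [0, 0, 0], [0, 0, 0], [0, 0, 0], [0, 0, 0], [0, 0, 0]], claw=[0, 0, 0, 0, 0, 0, 0])

```text
time_s: 2.48
ee_pos: [0.4579, 0.171, 0.2077]
tcp_rot: [[-0.336, 0.942, -0.001], [0.942, 0.336, -0.0], [0.0, -0.001, -1.0]]
wrist_force: [-0.3, -0.8, 0.0]
gripper_width: 0.0853
```

Run:
```python
from h import *
o=robot.get_obs();print(o['time_s'],o['ee_pos'],o['joints'].round(1))
c=robot.calibration('wrist');im,d=robot.get_image('wrist')
np.savez('w2.npz',im=im,d=d,**c)
cv2.imwrite('pics/w2.png',im[:,:,::-1])
```

```text
2.4833 [0.45793606 0.17095183 0.20772524] [ 24.5   2.7 -48.8 107.1   2.1  71.2  -5.2]
```

View pics/w2.png

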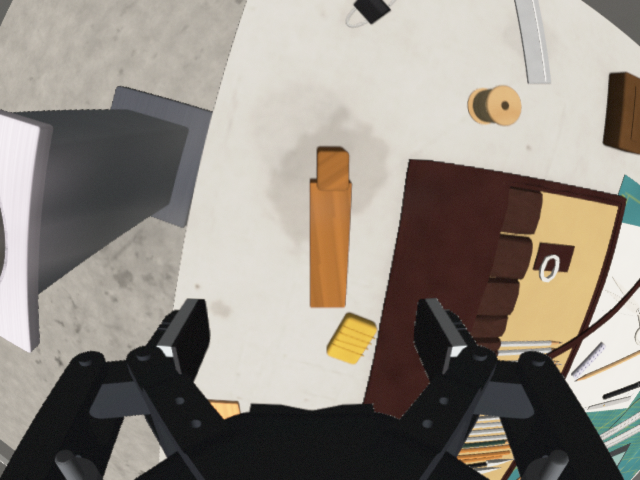

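The wrist view shows the block's top at about (317,147)–(349,189), the nose edge from (311,306) to (346,307), and the wax at (351,338). The leather case starts near u = 408.

Run:
```python
from h import *
c=dict(np.load('w2.npz'));im=c['im'];hsv=cv2.cvtColor(im,cv2.COLOR_RGB2HSV)
m=((hsv[...,1]>150)&(hsv[...,2]>90)&(hsv[...,0]<20)).astype(np.uint8)
m[:,:280]=0;m[:,380:]=0;m[:130]=0;m[312:]=0
E=[(np.flatnonzero(m[v])[[0,-1]]+[-.5,.5]) for v in range(150,306) if m[v].any()]
print([ (150+i*12,e) for i,e in enumerate(E[::12])], np.flatnonzero(m.any(1))[[0,-1]])
# nose edge, bottom z~0-3mm
n=wray(c,[(311,306.5),(346.5,307.5)],.001);g=wray(c,[(317,147.5),(347.5,149)],.06);h=wray(c,[(318,188),(349,189)],.06)
print('nose',n.round(4),'block back',g.round(4),'block front',h.round(4))
G=(g.mean(0)+h.mean(0))/2;print('grip',G,'dims',np.linalg.norm(g[0]-g[1]),np.linalg.norm(g.mean(0)-h.mean(0)))
v=(n.mean(0)-G)[:2];print('len',np.hypot(*v),'yaw',np.degrees(np.arctan2(v[1],v[0])))
w=np.degrees
# side yaw: slope edges z from 26mm to 3mm: left edge/right edge midline
top=wray(c,[(310,184),(352,184)],.026)[:,:2].mean(0);q=n.mean(0)[:2]-top;print('body yaw',w(np.arctan2(q[1],q[0])),np.hypot(*q))
```

```text
[(150, array([318.5, 344.5])), (162, array([317.5, 347.5])), (174, array([317.5, 347.5])), (186, array([310.5, 350.5])), (198, array([310.5, 349.5])), (210, array([310.5, 349.5])), (222, array([310.5, 348.5])), (234, array([310.5, 347.5])), (246, array([310.5, 347.5])), (258, array([310.5, 346.5])), (270, array([310.5, 346.5])), (282, array([310.5, 345.5])), (294, array([310.5, 344.5]))] [151 306]
nose [[0.4926 0.0723 0.001 ]
 [0.5271 0.0831 0.001 ]] block back [[0.4425 0.2262 0.06  ]
 [0.4639 0.2328 0.06  ]] block front [[0.4534 0.1979 0.06  ]
 [0.4755 0.2051 0.06  ]]
grip [0.45883401 0.21549885 0.06      ] dims 0.02241513445399553 0.03020639843947098
len 0.1469229896529664 yaw -69.69156783942454
body yaw -69.83844845141671 0.12944785367983166
```

Run:
```python
from h import *
o=robot.get_obs();print(o['ee_pos'])
go([.459,.2145,.09],110.2,o);go([.459,.2145,.038],110.2,o)
```

```text
[0.45877685 0.16920378 0.20802679]
off [0.2134 0.0769 0.59  ] tw [-0.0004  0.0002 -0.0085]
off [0.2135 0.0771 0.85  ] tw [-0.0004  0.0002 -0.0085]
```

Request:
play_rows(offset=[[0.1, 0.04, 0.1], [0.213, 0.077, 0.2], [0.213, 0.077, 0.35], [0.213, 0.077, 0.5], [0.213, 0.077, 0.6], [0.213, 0.077, 0.6]], twist=[[0, 0, -0.008], [0, 0, -0.008], [0, 0, -0.008], [0, 0, -0.008], [0, 0, -0.008], [0, 0, -0.008]], claw=[0.2, 0.2, 0.2, 0.2, 0.2, 0.2])

```text
time_s: 3.03
ee_pos: [0.4572, 0.2113, 0.0842]
tcp_rot: [[-0.341, 0.94, -0.007], [0.94, 0.341, -0.003], [-0.0, -0.008, -1.0]]
wrist_force: [0.1, -0.8, -0.1]
gripper_width: 0.068
```

Run:
```python
from h import *
o=robot.get_obs();print(o['time_s'],o['ee_pos'],o['gripper_width'],o['joints'].round(1))
go([.459,.2145,.038],110.2,o)
```

```text
3.0333 [0.45719081 0.21128875 0.08423015] 0.06804036465169798 [ 16.9  15.4 -49.3 112.5  13.5  58.5 -18.7]
off [0.012  0.0158 0.231 ] tw [-0.0053  0.0001 -0.0029]
```

Request:
play_rows(offset=[[0, 0, 0.08], [0, 0, 0.16], [0, 0, 0.25], [0, 0, 0.25], [0, 0, 0.25], [0, 0, 0.25], [0, 0, 0.25], [0, 0, 0.25], [0, 0, 0.25], [0, 0, 0.25]], twist=[[0, 0, 0], [0, 0, 0], [0, 0, 0], [0, 0, 0], [0, 0, 0], [0, 0, 0], [0, 0, 0], [0, 0, 0], [0, 0, 0], [0, 0, 0]], claw=[0.2, 0.2, 0.2, 0.2, 0.4, 0.6, 0.8, 1, 1, 1])

```text
time_s: 3.87
ee_pos: [0.4602, 0.2151, 0.0399]
tcp_rot: [[-0.344, 0.939, 0.002], [0.939, 0.344, -0.0], [-0.001, 0.002, -1.0]]
wrist_force: [-1.0, -1.3, 7.5]
gripper_width: 0.0231
```

Request:
play_rows(offset=[[0, 0, 0], [0, 0, 0], [0, 0, 0], [0, 0, 0]], twist=[[0, 0, 0], [0, 0, 0], [0, 0, 0], [0, 0, 0]], claw=[1, 1, 1, 1])

```text
time_s: 4.2
ee_pos: [0.4602, 0.2151, 0.0399]
tcp_rot: [[-0.344, 0.939, 0.002], [0.939, 0.344, -0.0], [-0.001, 0.002, -1.0]]
wrist_force: [-0.8, -1.4, 7.2]
gripper_width: 0.0235
```

Request:
play_rows(offset=[[0, 0, -0.05], [0, 0, -0.15], [0, 0, -0.25], [0, 0, -0.35], [0, 0, -0.45], [0, 0, -0.45], [0, 0, -0.45], [0, 0, -0.45]], twist=[[0, 0, 0], [0, 0, 0], [0, 0, 0], [0, 0, 0], [0, 0, 0], [0, 0, 0], [0, 0, 0], [0, 0, 0]], claw=[1, 1, 1, 1, 1, 1, 1, 1])

```text
time_s: 4.87
ee_pos: [0.4585, 0.2145, 0.1278]
tcp_rot: [[-0.345, 0.939, -0.001], [0.939, 0.345, -0.001], [-0.0, -0.001, -1.0]]
wrist_force: [-0.2, -0.5, -2.3]
gripper_width: 0.023
```

Run:
```python
from h import *
o=robot.get_obs();print(o['time_s'],o['ee_pos'],o['gripper_width'],o['joints'].round(1),o['ft_torque'])
go([.46,.06,.13],111.18,o);go([.425,-.1102,.13],111.18,o)
```

```text
4.8667 [0.45852968 0.21449889 0.12784346] 0.023002018270293134 [ 18.8  11.7 -50.8 110.2  10.2  62.8 -16. ] [ 0.07646796 -0.01467331 -0.01715419]
off [-0.7277 -0.2594 -0.0102] tw [-0.0006  0.0003 -0.0118]
off [-1.4662 -0.717  -0.0094] tw [-0.0006  0.0003 -0.0118]
```

Request:
play_rows(offset=[[-0.1, -0.04, 0], [-0.2, -0.07, 0], [-0.32, -0.11, 0], [-0.44, -0.15, 0], [-0.56, -0.2, 0], [-0.66, -0.23, 0], [-0.73, -0.26, 0], [-0.73, -0.26, 0], [-0.73, -0.26, 0]], twist=[[0, 0, -0.01], [0, 0, -0.01], [0, 0, -0.012], [0, 0, -0.012], [0, 0, -0.012], [0, 0, -0.012], [0, 0, -0.012], [0, 0, -0.012], [0, 0, -0.012]], claw=[1, 1, 1, 1, 1, 1, 1, 1, 1])

```text
time_s: 5.62
ee_pos: [0.4596, 0.0593, 0.1272]
tcp_rot: [[-0.36, 0.933, -0.002], [0.933, 0.36, 0.0], [0.001, -0.002, -1.0]]
wrist_force: [1.1, 0.3, -2.4]
gripper_width: 0.0232
```

Run:
```python
from h import *
o=robot.get_obs();print(o['time_s'],o['ee_pos'],o['gripper_width'],o['joints'].round(1),o['ft_torque'])
go([.425,-.1102,.13],111.18,o)
```

```text
5.6167 [0.45964681 0.05930828 0.12719556] 0.023234521960887215 [ 33.7   4.1 -45.2 115.7   3.3  61.5   8.1] [0.09746504 0.00367407 0.02294115]
off [-0.7285 -0.4665 -0.0139] tw [-0.0013 -0.0007 -0.0011]
```

Request:
play_rows(offset=[[-0.1, -0.06, 0], [-0.2, -0.13, 0], [-0.32, -0.2, 0], [-0.44, -0.28, 0], [-0.56, -0.36, 0], [-0.66, -0.42, 0], [-0.73, -0.467, 0], [-0.73, -0.467, 0], [-0.73, -0.467, 0], [-0.73, -0.467, 0]], twist=[[0, 0, 0], [0, 0, 0], [0, 0, 0], [0, 0, 0], [0, 0, 0], [0, 0, 0], [0, 0, 0], [0, 0, 0], [0, 0, 0], [0, 0, 0]], claw=[1, 1, 1, 1, 1, 1, 1, 1, 1, 1])

```text
time_s: 6.45
ee_pos: [0.4265, -0.1081, 0.1279]
tcp_rot: [[-0.364, 0.931, -0.0], [0.931, 0.364, 0.001], [0.001, -0.0, -1.0]]
wrist_force: [0.4, -0.2, -0.4]
gripper_width: 0.0239
```

Run:
```python
from h import *
o=robot.get_obs();print(o['time_s'],o['ee_pos'],o['gripper_width'],o['joints'].round(1),o['ft_torque'])
go([.425,-.1102,.08],111.18,o)
c=robot.calibration('wrist');im,d=robot.get_image('wrist')
np.savez('w3.npz',im=im,d=d,**c)
cv2.imwrite('pics/w3.png',im[:,:,::-1])
```

```text
6.45 [ 0.42654817 -0.10805034  0.12793939] 0.02385180612847614 [ 45.9  -0.2 -34.7 118.9  -0.2  61.3  32.7] [ 0.05268862 -0.03003973 -0.04271993]
off [-0.0075 -0.0111  0.2397] tw [-0.     -0.0008  0.0018]
```

View pics/w3.png

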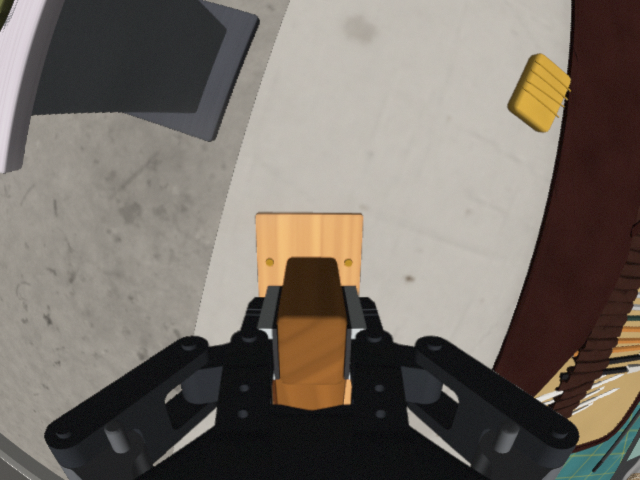

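Request:
play_rows(offset=[[-0.007, -0.011, 0.08], [-0.007, -0.011, 0.16], [-0.007, -0.011, 0.24], [-0.007, -0.011, 0.28], [-0.007, -0.011, 0.28], [-0.007, -0.011, 0.28]], twist=[[0, 0, 0.002], [0, 0, 0.002], [0, 0, 0.002], [0, 0, 0.002], [0, 0, 0.002], [0, 0, 0.002]], claw=[1, 1, 1, 1, 1, 1])

```text
time_s: 7.0
ee_pos: [0.4249, -0.1111, 0.0723]
tcp_rot: [[-0.36, 0.933, -0.0], [0.933, 0.36, 0.001], [0.001, -0.0, -1.0]]
wrist_force: [0.4, -0.3, -1.3]
gripper_width: 0.0235
```

Run:
```python
from h import *
o=robot.get_obs();print(o['time_s'],o['ee_pos'],o['gripper_width'],o['joints'].round(1),o['ft_torque'])
d=D([.3613,-.9325]);O=D([.4955,-.292]);q=o['ee_pos'][:2]-O;print('s',q@d,'lat',q@D([-d[1],d[0]]),'yaw',np.degrees(np.arctan2(o['tcp_rot'][1,0],o['tcp_rot'][0,0])))
ims=[]
for n,(a,b,e,f) in dict(top=(220,310,330,450),scene=(220,300,340,460)).items():
    im,_=robot.get_image(n);ims.append(cv2.resize(np.clip(im[a:b,e:f]*1.4,0,255).astype(np.uint8),(480,360) if n=='top' else (480,320),interpolation=cv2.INTER_CUBIC))
cv2.imwrite('pics/t4.png',cv2.resize(np.vstack(ims),(423,600))[:,:,::-1])
```

```text
7.0 [ 0.42487274 -0.11109769  0.07229624] 0.02348904877968511 [ 45.3   4.6 -34.8 122.    3.2  54.2  29.8] [ 0.07666775 -0.01629295 -0.01087787]
s -0.19420903727707764 lat -0.0004999122937621309 yaw 111.12440303842735
```

View pics/t4.png

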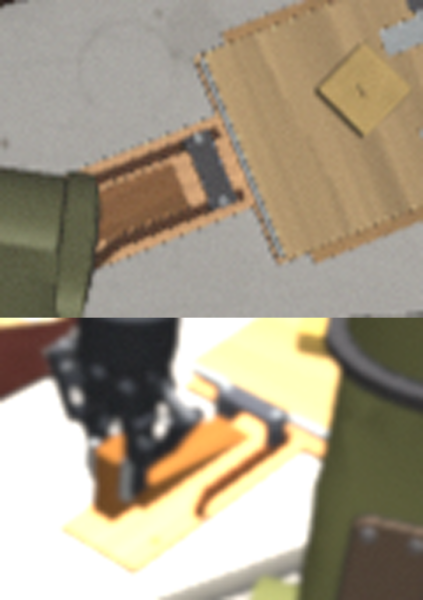

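The top crop shows the wedge lying between the rails, with its nose just short of the keeper. The scene crop agrees, so I'll lower it.

Request:
play_rows(offset=[[0, 0.002, 0.03], [0, 0.002, 0.06], [0, 0.002, 0.09], [0, 0.002, 0.1], [0, 0.002, 0.11], [0, 0.002, 0.12], [0, 0.002, 0.12], [0, 0.002, 0.12]], twist=[[0, 0, 0], [0, 0, 0], [0, 0, 0], [0, 0, 0], [0, 0, 0], [0, 0, 0], [0, 0, 0], [0, 0, 0]], claw=[1, 1, 1, 1, 1, 1, 1, 1])

```text
time_s: 7.77
ee_pos: [0.4251, -0.1119, 0.0483]
tcp_rot: [[-0.359, 0.933, -0.0], [0.933, 0.359, -0.0], [-0.0, -0.0, -1.0]]
wrist_force: [0.7, 0.0, -1.2]
gripper_width: 0.0234
```

Request:
play_rows(offset=[[0, 0, 0.004], [0, 0, 0.008], [0, 0, 0.008]], twist=[[0, 0, 0], [0, 0, 0], [0, 0, 0]], claw=[1, 1, 1])

```text
time_s: 8.02
ee_pos: [0.4252, -0.1119, 0.0479]
tcp_rot: [[-0.359, 0.933, -0.001], [0.933, 0.359, -0.001], [-0.0, -0.001, -1.0]]
wrist_force: [-4.8, 0.5, 10.6]
gripper_width: 0.0237
```

Request:
play_rows(offset=[[-0.03, 0, -0.004], [-0.07, 0, -0.004], [-0.11, 0, -0.004], [-0.15, 0, -0.004], [-0.19, 0, -0.004], [-0.2, 0, -0.004], [-0.2, 0, -0.004]], twist=[[0, 0, 0], [0, 0, 0], [0, 0, 0], [0, 0, 0], [0, 0, 0], [0, 0, 0], [0, 0, 0]], claw=[1, 1, 1, 1, 1, 1, 1])

```text
time_s: 8.6
ee_pos: [0.4404, -0.1505, 0.0479]
tcp_rot: [[-0.358, 0.934, 0.001], [0.934, 0.358, -0.0], [-0.001, 0.001, -1.0]]
wrist_force: [-0.5, 0.9, 4.3]
gripper_width: 0.0232
```

```bash
cat >> h.py <<'E'
def bed():
    o=robot.get_obs();d=D([.3613,-.9325]);O=D([.4955,-.292]);q=o['ee_pos'][:2]-O
    print(o['time_s'],'grip s',(q@d).round(4),'lat',(q@D([-d[1],d[0]])).round(4),'z',o['ee_pos'][2].round(4),'yaw',np.degrees(np.arctan2(o['tcp_rot'][1,0],o['tcp_rot'][0,0])).round(2),'F',o['wrist_force'].round(1),'Fbed',(D([o['wrist_force'][:2]@d,o['wrist_force'][:2]@D([-d[1],d[0]])])).round(1),'M',o['ft_torque'].round(2),o['joints'].round(0))
E
python3 -c "from h import *;bed()"
```

```text
8.6 grip s -0.1519 lat -0.0003 z 0.0479 yaw 110.96 F [-0.5  0.9  4.3] Fbed [-1.  -0.2] M [ 0.05  0.01 -0.02] [ 46.  10. -33. 120.   7.  52.  31.]
```

Request:
play_rows(offset=[[-0.03, 0, 0], [-0.07, 0, 0], [-0.11, 0, 0], [-0.15, 0, 0], [-0.19, 0, 0], [-0.23, 0, 0], [-0.25, 0, 0], [-0.25, 0, 0]], twist=[[0, 0, -0.001], [0, 0, -0.002], [0, 0, -0.002], [0, 0, -0.002], [0, 0, -0.002], [0, 0, -0.002], [0, 0, -0.002], [0, 0, -0.002]], claw=[1, 1, 1, 1, 1, 1, 1, 1])

```text
time_s: 9.27
ee_pos: [0.4583, -0.1968, 0.0479]
tcp_rot: [[-0.361, 0.933, 0.001], [0.933, 0.361, -0.0], [-0.001, 0.001, -1.0]]
wrist_force: [-0.4, 0.8, 5.5]
gripper_width: 0.0233
```

Run:
```python
from h import *
bed()
for n in("top","scene"):
    im,d=robot.get_image(n);np.savez(f'{n}5.npz',im=im,d=d)
# board height above rest from scene/top depth, median over board area away from weight
f0=np.load('top0.npz')['d'];f1=np.load('top5.npz')['d'];df=f0-f1
for (u,v) in [(405,250),(410,275),(400,235),(415,240)]:print((u,v),np.median(df[v-3:v+4,u-3:u+4])*1000)
```

```text
9.2667 grip s -0.1022 lat -0.0003 z 0.0479 yaw 111.16 F [-0.4  0.8  5.5] Fbed [-0.9 -0.1] M [0.24 0.03 0.01] [ 48.  14. -31. 116.   9.  53.  34.]
(405, 250) -0.45585632
(410, 275) -0.46157837
(400, 235) -0.08833408
(415, 240) 1.6173124
```

Request:
play_rows(offset=[[-0.02, 0, 0], [-0.04, 0, 0], [-0.06, 0, 0], [-0.08, 0, 0], [-0.09, 0, 0], [-0.09, 0, 0], [-0.09, 0, 0]], twist=[[0, 0, 0], [0, 0, 0], [0, 0, 0], [0, 0, 0], [0, 0, 0], [0, 0, 0], [0, 0, 0]], claw=[1, 1, 1, 1, 1, 1, 1])

```text
time_s: 9.95
ee_pos: [0.4633, -0.2074, 0.0479]
tcp_rot: [[-0.364, 0.931, -0.004], [0.931, 0.364, 0.006], [0.007, -0.001, -1.0]]
wrist_force: [-6.0, 15.3, 17.1]
gripper_width: 0.0233
```

```bash
cat >> h.py <<'E'
def rise(name,tag,n=6):
    "front-edge rise (mm) by depth change over the board region, several frames"
    ims=[robot.get_image(name) for _ in range(n)]
    d1=np.median([b for _,b in ims],0);np.savez(f'{name}{tag}.npz',im=ims[0][0],d=d1)
    f0=np.load(f'{name}0.npz');d0=f0['d'];c=robot.calibration(name);v,u=np.mgrid[0:480,0:640]
    P=np.stack([(u-c['cx'])/c['fx']*d0,-(v-c['cy'])/c['fy']*d0,-d0],-1)@c['rotation'].T+c['position']
    d=D([.3613,-.9325]);O=D([.4955,-.292]);q=P[...,:2]-O;s=q@d;l=q@D([-d[1],d[0]])
    ray=np.stack([(u-c['cx'])/c['fx'],-(v-c['cy'])/c['fy'],-np.ones(u.shape)],-1)@c['rotation'].T
    dz=(d1-d0)*ray[...,2]*1000
    for lo,hi in((.005,.04),(.04,.08),(.08,.12),(.12,.16)):
        m=(s>lo)&(s<hi)&(abs(l)<.07)&(P[...,2]<.045)&(P[...,2]>.01)&(abs(dz)<15)&(d1>0)
        print(name,lo,m.sum(),'dz med',np.median(dz[m]).round(2),'sd',dz[m].std().round(2))
    print('mean frames', 'table ref',np.median(dz[(abs(P[...,2])<.01)&(abs(s-.05)<.06)&(l>.1)&(l<.15)]).round(2))
E
python3 -c "
from h import *
bed();rise('top','6')"
```

```text
9.95 grip s -0.0906 lat 0.0006 z 0.0479 yaw 111.36 F [-6.  15.3 17.1] Fbed [-16.4  -0.1] M [ 2.62  1.03 -0.03] [ 49.  15. -30. 114.   9.  53.  35.]
top 0.005 564 dz med 1.58 sd 4.1
top 0.04 790 dz med 1.19 sd 4.32
top 0.08 503 dz med 1.11 sd 4.05
top 0.12 709 dz med 0.14 sd 4.19
mean frames table ref 0.04
```

Request:
play_rows(offset=[[0, 0, -0.003], [0, 0, -0.006], [0, 0, -0.006], [0, 0, -0.006], [0, 0, -0.006]], twist=[[0, 0, 0], [0, 0, 0], [0, 0, 0], [0, 0, 0], [0, 0, 0]], claw=[1, 1, 1, 1, 1])

```text
time_s: 10.67
ee_pos: [0.4633, -0.2091, 0.0479]
tcp_rot: [[-0.364, 0.931, -0.003], [0.931, 0.364, 0.004], [0.005, -0.001, -1.0]]
wrist_force: [-1.9, 9.9, 4.4]
gripper_width: 0.023
```

```bash
python3 -c "
from h import *
bed()
im,_=robot.get_image('scene');a=cv2.resize(im[200:320,330:490],(800,600),interpolation=cv2.INTER_CUBIC);cv2.imwrite('pics/s7.png',a[:,:,::-1])"
```

```text
10.6667 grip s -0.0889 lat -0.0001 z 0.0479 yaw 111.36 F [-1.9  9.9  4.4] Fbed [-10.    1.8] M [1.67 0.23 0.2 ] [ 49.  15. -30. 114.   9.  53.  35.]
```

View pics/s7.png

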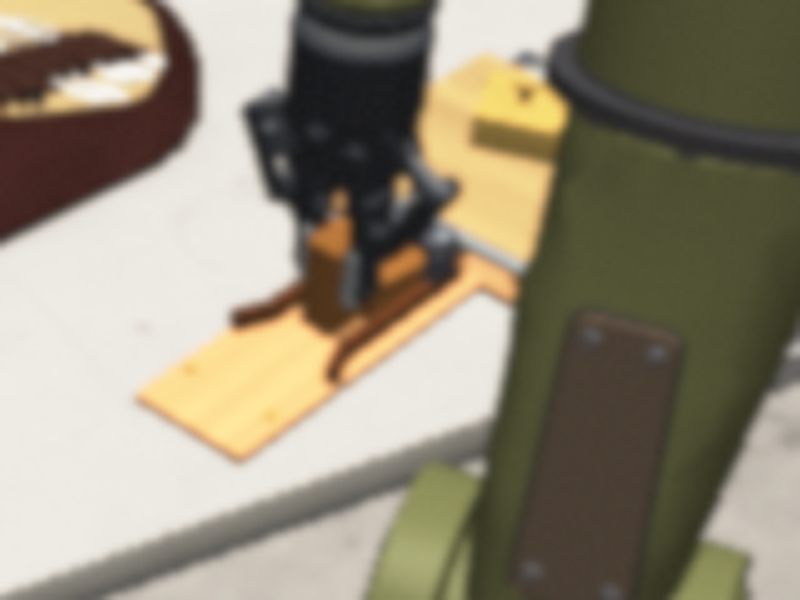

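Request:
play_rows(offset=[[-0.01, 0, 0], [-0.02, 0, 0], [-0.03, 0, 0], [-0.04, 0, 0], [-0.05, 0, 0], [-0.05, 0, 0], [-0.05, 0, 0], [-0.05, 0, 0]], twist=[[0, 0, 0], [0, 0, 0], [0, 0, 0], [0, 0, 0], [0, 0, 0], [0, 0, 0], [0, 0, 0], [0, 0, 0]], claw=[1, 1, 1, 1, 1, 1, 1, 1])

```text
time_s: 11.38
ee_pos: [0.4664, -0.2182, 0.0479]
tcp_rot: [[-0.364, 0.932, -0.004], [0.932, 0.364, 0.005], [0.006, -0.002, -1.0]]
wrist_force: [-3.9, 9.2, 6.7]
gripper_width: 0.0231
```

```bash
python3 -c "
from h import *
bed();rise('top','8',10)"
```

```text
11.3833 grip s -0.0793 lat -0.0005 z 0.0479 yaw 111.33 F [-3.9  9.2  6.7] Fbed [-10.   -0.3] M [1.75 0.41 0.06] [ 49.  16. -30. 113.  10.  54.  36.]
top 0.005 412 dz med 3.47 sd 4.25
top 0.04 784 dz med 2.45 sd 4.18
top 0.08 503 dz med 1.69 sd 3.96
top 0.12 705 dz med 0.39 sd 3.97
mean frames table ref -0.25
```

Request:
play_rows(offset=[[-0.005, 0, -0.002], [-0.005, 0, -0.002], [-0.005, 0, -0.002], [-0.005, 0, -0.002], [-0.005, 0, -0.002], [-0.005, 0, -0.002]], twist=[[0, 0, 0], [0, 0, 0], [0, 0, 0], [0, 0, 0], [0, 0, 0], [0, 0, 0]], claw=[1, 1, 1, 1, 1, 1])

```text
time_s: 12.38
ee_pos: [0.4667, -0.2197, 0.0479]
tcp_rot: [[-0.364, 0.932, -0.004], [0.932, 0.364, 0.005], [0.006, -0.002, -1.0]]
wrist_force: [-3.2, 8.5, 2.7]
gripper_width: 0.0233
```

```bash
python3 -c "
from h import *
bed();rise('top','9',10);bed()
im=np.load('top9.npz')['im'];a=cv2.resize(np.clip(im[200:320,330:490]*1.4,0,255).astype(np.uint8),(800,600),interpolation=cv2.INTER_CUBIC);cv2.imwrite('pics/t9.png',a[:,:,::-1])"
```

```text
12.3833 grip s -0.0778 lat -0.0008 z 0.0479 yaw 111.32 F [-3.2  8.5  2.7] Fbed [-9.1  0.1] M [1.47 0.28 0.14] [ 49.  16. -30. 113.  10.  54.  36.]
top 0.005 391 dz med 3.37 sd 4.02
top 0.04 778 dz med 2.52 sd 4.08
top 0.08 502 dz med 2.08 sd 3.91
top 0.12 705 dz med 0.49 sd 3.98
mean frames table ref 0.03
12.8833 grip s -0.0778 lat -0.0008 z 0.0479 yaw 111.32 F [-2.6  8.5  2.9] Fbed [-8.9  0.7] M [1.51 0.27 0.08] [ 49.  16. -30. 113.  10.  54.  36.]
```

View pics/t9.png

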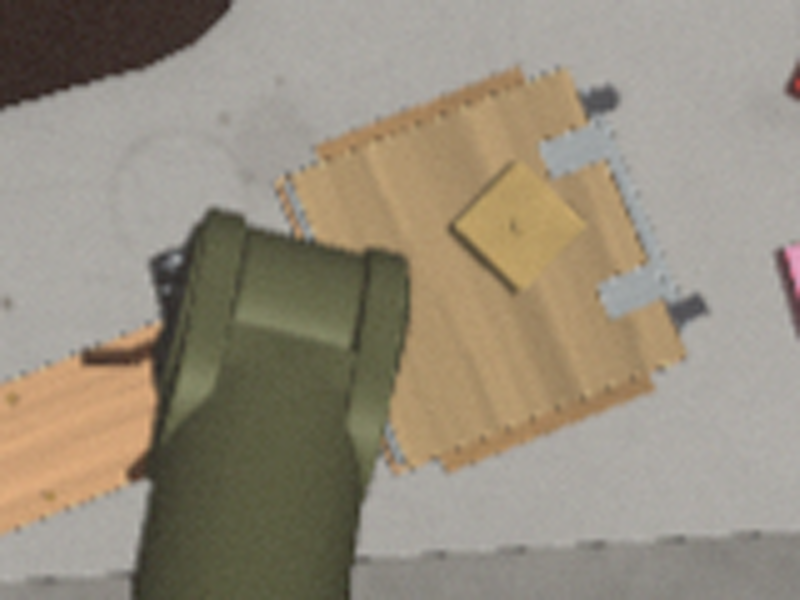

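The last picture shows the weight still in place on the raised board. The depth estimates put the front edge about 4 mm up, and the wedge held still for 0.5 s under a constant push.

```bash
python3 -c "
from h import *
print(robot.finish_job())"
```

```text
the job is handed in; nothing more can be done
None
```

I gripped the wedge by its block and laid it in the guide channel. I set it down between the rails, nose just short of the keeper, because the splayed mouth was too close to the robot to reach. I then slid it under the keeper and on under the board's front edge, and handed the job in at about 13 s, still gripping it.

**Board height:** the top camera's depth change puts the front edge about 4 mm up. Separate patches along the board gave between 3.9 and 5.3 mm, and the 5.3 is the noisiest, nearer the hinge. From the wedge's position the nose is about 67 mm past the bed's origin, which works out at about 3.8 mm.

**Steadiness:** the wedge did not move over the last 0.5 s, with about 9 N of push along the channel and 3 N downward.

**Resistance on the way:** the push rose to 16 N as the edge began to lift, because I was pressing down with about 17 N. I eased the downward press and it went on smoothly. No force reading after a move was above about 24 N.

**Other objects:** in the last top view the brass weight was still in place on the board. I did not check the other things on the table separately after the move, but the arm was not taken near them and no unexpected force showed.

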